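Short spin in the microcentrifuge

ROBOT

A 6-joint arm with a two-finger parallel gripper is mounted at the origin on a cart in front of the work surface, level with it; the furniture and walls round the work are solid. World frame = base frame: x ahead of the robot, y to its left, z up, the work surface at z = 0. Lengths are in m, angles in rad, forces in N, time in s.
With the tool pointing down it reaches from about 0.4 to 0.925 m from the base axis. Payload 3.4 kg.
Tool frame: the origin (TCP) lies on the centre line of the jaws, within the pads' length; the fingertips stand env.tcp_to_tips ahead of it and the grasp point (between the pads) lies 11 mm behind it (env.tcp_to_tips is the distance from the TCP to the fingertips, in m); z points along the fingers, y is the line along which they close (so a half turn about z gives the same grasp; the last joint's range is limited). The gripper opens to 85 mm and grips with 20 to 120 N. Pads are 22 mm wide; open, the fingers measure 114 mm over their backs; the gripper's body (76 mm by 85 mm) begins 54 mm behind the grasp point. The pads swing forward as they close: fully open they stand 13 mm farther back than shut.
Start: joints at [-1.234, 0.307, 1.506, -0, 1.328, -0.073], TCP at [0.229, -0.527, 0.239] pointing down, gripper open.
Joint ranges: [-3.12, 3.12], [-1.05, 2.28], [0.14, 2.33], [-1.42, 4.57], [0.1, 2.73], [-2.68, 2.68]. Speed limits (rad/s): [2.57, 2.57, 3.14, 3.14, 3.14, 3.14].

INTERFACE

Orientations are given as a unit quaternion [w, x, y, z].
In Python, from plant import env, cams gives the robot as it stands.
- The arm moves only by the shell command python3 -m handwheel 'ROWS' [OPENING] [FORCE]. ROWS is JSON, a list of rows, each a list of 6 numbers: the shift along the world's x, y, z in mm, then the turn, a rotation vector about the world's x, y, z in rad. A call has 1 to 8 rows; each row is the pose to reach, as a shift and turn from the pose commanded when the call began; what a row does not reach only later rows make up. A row lasts 1/12 s, in which the tool goes at most 41.7 mm and 7.16 degrees, less where a joint would pass 70% of its speed; a pose out of reach is approached as far as the arm can. A call with a gripper value outside its range is refused whole. OPENING is the closure in counts, from 0 (fully open) to 255 (shut), set as the call begins (- or left out, the last holds). The fingers move at their own pace and stop on an object; FORCE is the grip in N (left out, the last holds). Time passes only in rows, so rows that repeat a pose let the fingers close. It gives the time, the measured TCP pose, the force, the opening and the grip force at its end, in the units of the state.
- env.observe(): the state, without advancing time (a new reading comes with each control period).
- cams.capture(name): name is "side" or "top"; returns the picture (400x640x3 uint8, red, green, blue); there is no depth.
- cams.camera_info(name): a dict with "K" (3x3 intrinsics, pixels), "k1" (the pictures are not rectified: a ray, as slopes to the right and down, at radius r is drawn at 1 + k1 r^2 times it, then the intrinsics apply), "rvec" (rotation vector, rad) and "tvec" (3), from world to camera coordinates, as OpenCV has them. Camera axes: x right, y down, z forward; pixel columns grow to the right and rows downward; lengths in m; the calibration is good to about 2 mm. A picture is of the moment at which its call begins. camera_info takes no time and is no camera call.
- env.close_job(): hands the job in; it is judged then, once.
The state is a dict: "clock": time; "joint_positions": joint angles; "qd": joint speeds; "joint_efforts": joint torques, N m; "position": TCP position; "tcp_rot": TCP orientation; "force": force on the tool from outside, world axes, zero at the start; "wrist_torque": the same for the moment, N m; "gripper_width": opening from 0.0 (shut) to 1.0 (fully open); "gripper_force": force on a finger pad.
Only numpy, scipy, OpenCV 4.12 (cv2) and the standard library are available. Lean on these libraries where they do the work, as an engineer would, in place of code of your own. Each camera call takes 0.05 s, during which the arm holds its last target. There are 200 camera calls.

TASK

Give the loaded microcentrifuge a short spin, using only the closed fingertips and grasping nothing: push its open lid down until the catch snaps and keeps it shut, then switch the mains rocker on by pressing its raised end, then press the oblong short-spin key and keep it down. The program finishes while still holding that key down, as the machine spins only as long as the key is held. Leave the round start key alone and do not move the vials, bottle, syringe and mouse standing around.

Things in the scene. Friction and masses are not known exactly. Their poses are not given: they have to be found in the camera images.
- centrifuge: white bench microcentrifuge, 270 deep (its x) by 240 wide (its y), fixed by suction feet. Origin: centre of the underside; x to its rear, y to the left seen from the front, z up. Deck at z = 115 from x = -40 to 135, with the rotor bowl. In front a panel slopes up rearwards at 0.36 rad, 71.5 high at x = -92.5; on it at y = +85 the black mains rocker, -42 round start key, -90 oblong short-spin key
- lid_hinge (a point): fixed point on the lid's hinge line, at x = 128, y = 0, z = 121 mm in the centrifuge's frame; the hinge line runs along the centrifuge's y
- lid (a joint): angle of the lid (rad): 0 shut and level; starts open at 0.85 to 1.1, stop at 1.25. It turns about the hinge line at its rear edge; shutting brings the front edge down and forward. A lift spring makes an unlatched lid rise again to about 0.7; in the last 0.07 rad a spring roller catch snaps over and holds it. Pushing takes about 2 N at the front edge, the catch about 7 N
- lid_press (a point): point to push, on the outer (upper) face of the lid and moving with it: 150 mm from the hinge line on the middle line, 10 mm off the plane through the hinge. Axes: -x towards the front edge, z out of the outer face. White lid 206 wide, 14 thick, front edge 168 from the hinge, with a 60 wide finger tab to 179; a low grey dome, 9 high, ends 130 from the hinge
- rocker (a joint): angle of the mains rocker (rad): 0 off, 0.40 on. It tilts about a line up the panel (the panel's x); a spring snaps it over past the middle (0.2) and it stays. To switch on, press the left (+y) end, which stands proud at the start; takes about 5 N
- rocker_raised_end (a point): point on top of the rocker's raised half, 16 mm to the left (+y) of its pivot line, at a white bar; the black rocker is 44 mm long (along the centrifuge's y) and 26 mm wide. It goes down about 6 mm square to the panel when switched on. On the sloping panel a fingertip coming straight down touches with its rear edge first, here and on the key
- spin_key (a joint): travel of the short-spin key (m): 0 up, 0.005 fully down, moves square to the panel; spring of 1.5 N at the top to 4 N at the bottom pushes it back up
- spin_key_top (a point): centre of the top of the oblong short-spin key, 40 mm (along y) by 24 mm, white, at the right end of the panel, 10 mm above the panel when up. Its z axis is the outward normal of the panel
- start_key (a joint): travel of the round start key (m), 0 up, 0.005 down: not to be pressed
- start_key_top (a point): centre of the top of the round start key, 21 mm across, 10 mm above the panel, 48 mm to the left of the short-spin key
- vial_a: sample vial with white cap, 28 mm across, 95 high, standing close to the right side of the centrifuge; origin centre of its underside
- vial_b: second such vial, behind the first
- dropper: brown dropper bottle, 34 mm across, 102 high, right of the centrifuge; origin centre of its underside
- syringe: glass micro-syringe, 172 mm long, 22 wide, 8 high, lying left of the centrifuge along its side; origin centre of its underside
- mouse: black computer mouse, 102x56x35 mm, front left of the centrifuge; origin centre of its underside

How it is judged:
By the outcome, as a careful person would: the job done as asked, in the order asked, and still so for the second after the job is handed in, while the arm keeps its last pose, push and grip.
It also fails if it takes over 45 s, if anything falls off the work surface, if the arm or the gripper's body presses on something with over 40 N, if the wrist force passes 120 N, or if a joint passes its speed limit or range.

## Working session

There is one attempt and no reset: what is moved stays moved. The work goes in short steps, Python scripts to look and compute and a shell command to move; the robot and the scene stay as the last step left them, time stands still between calls to the robot, and variables do not carry over. Pictures are saved under pics/ and viewed, at most 10 in all, crops included, and the job is handed in when it is done.

```bash
mkdir -p pics; ls; python3 - <<'E'
from plant import env,cams
import cv2
for n in("top","side"):
    cv2.imwrite(f"pics/{n}0.png",cams.capture(n)[:,:,::-1]); print(n,cams.camera_info(n))
s=env.observe(); print(s["position"],s["tcp_rot"],s["gripper_width"],env.tcp_to_tips,s["clock"])
E
```

```text
pics
top {'K': array([[374.8903289 ,   0.        , 314.40406737],
       [  0.        , 374.8903289 , 199.56631629],
       [  0.        ,   0.        ,   1.        ]]), 'k1': -0.004592114532534439, 'rvec': array([ 2.17335004, -2.18548967,  0.08394027]), 'tvec': array([-0.07940364,  0.56602672,  1.01878325])}
side {'K': array([[361.27148136,   0.        , 323.41817238],
       [  0.        , 361.27148136, 197.53635983],
       [  0.        ,   0.        ,   1.        ]]), 'k1': -0.021395419411065746, 'rvec': array([ 2.16458024, -0.32638494,  0.14323516]), 'tvec': array([-0.59060777,  0.15311817,  0.92113257])}
[ 0.22886579 -0.5267967   0.2384437 ] [-9.54222619e-04  9.79083083e-01  2.03458583e-01 -1.09479893e-04] 0.9957948138364174 0.008 0.1
```

View pics/top0.png

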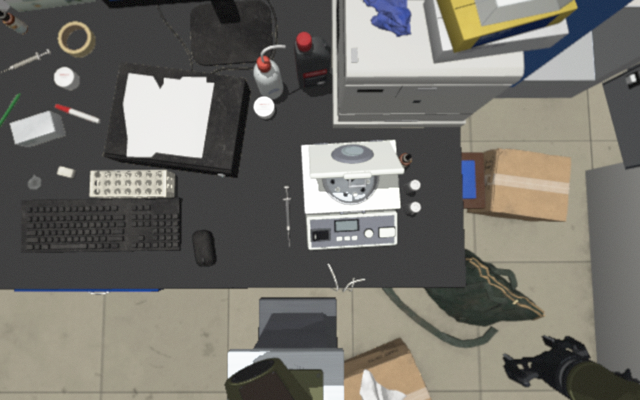

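View pics/side0.png

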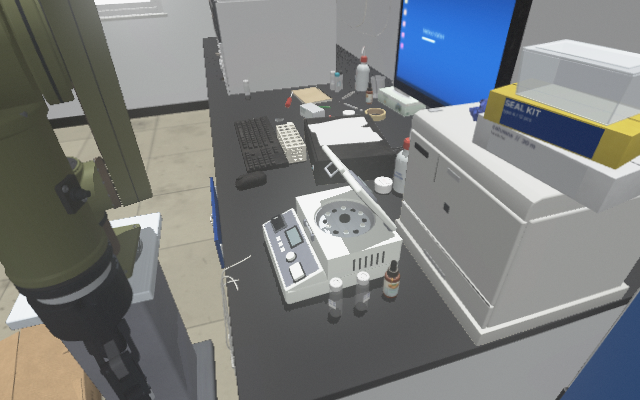

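The top view shows the centrifuge at about (350,195) px, with the panel in front (rows 213-247), the rocker at (320,237) and the spin key at (387,233). The lid is open. The vials are at (414,186) and (415,208), the dropper at (406,160) and the syringe at (288,215). I'll enlarge both views.

```bash
python3 - <<'E'
import cv2,numpy as np
a=cv2.imread("pics/top0.png")[130:260,280:430];b=cv2.imread("pics/side0.png")[140:310,250:410]
cv2.imwrite("pics/c1.png",cv2.resize(a,None,fx=4.6,fy=4.6,interpolation=cv2.INTER_CUBIC))
cv2.imwrite("pics/c2.png",cv2.resize(b,None,fx=3.5,fy=3.5,interpolation=cv2.INTER_CUBIC))
E
```

```text
(no output)
```

View pics/c1.png

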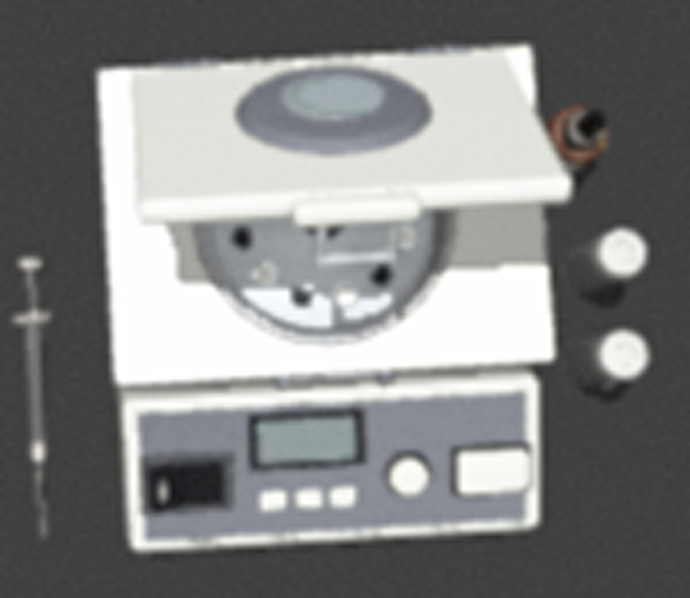

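View pics/c2.png

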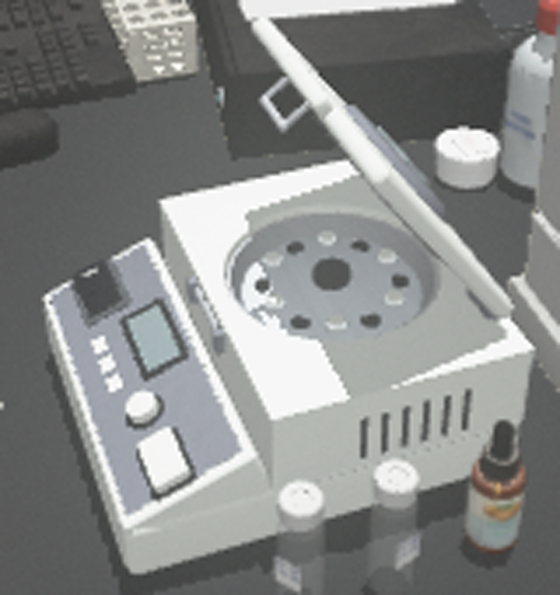

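The crops show the keys, deck corners and lid edges clearly. I'll fit the centrifuge's x, y and yaw, plus the lid angle, to these points.

```bash
cat > h.py <<'E'
import numpy as np,cv2
from scipy.optimize import least_squares
from plant import env,cams
I={n:cams.camera_info(n) for n in("top","side")}
def proj(n,P):
    c=I[n];return cv2.projectPoints(np.array(P,float).reshape(-1,1,3),c["rvec"],c["tvec"],c["K"],np.array([c["k1"],0,0,0]))[0].reshape(-1,2)
def world(p,P):
    P=np.atleast_2d(P)/1000;c,s=np.cos(p[2]),np.sin(p[2])
    return np.c_[p[0]+c*P[:,0]-s*P[:,1],p[1]+s*P[:,0]+c*P[:,1],P[:,2]]
def lid(a,d,y,o): # distance from hinge, off-plane
    return [128-d*np.cos(a)+o*np.sin(a),y,121+d*np.sin(a)+o*np.cos(a)]
def panel(y,h,u=0): return [-92.5+u*np.cos(.36)-h*np.sin(.36),y,71.5+u*np.sin(.36)+h*np.cos(.36)]
E
python3 - <<'E'
from h import *
T={'spin':(492,470),'start':(408,475),'FL':(115,384),'FR':(553,358),'RL':(98,70),'RR':(530,46)}
S={'spin':(163,458),'start':(142,405),'FR':(272,418),'FL':(162,200),'RR':(530,350)}
M={'spin':panel(-90,10),'start':panel(-42,10),'FL':[-40,120,115],'FR':[-40,-120,115],'RL':[135,120,115],'RR':[135,-120,115]}
t=np.array([((u+.5)/4.6-.5+280,(v+.5)/4.6-.5+130) for u,v in T.values()])
s=np.array([((u+.5)/3.5-.5+250,(v+.5)/3.5-.5+140) for u,v in S.values()])
def r(p): return np.r_[(proj("top",world(p,[M[k] for k in T]))-t).ravel(),(proj("side",world(p,[M[k] for k in S]))-s).ravel()]
f=least_squares(r,[.55,0,0],loss="soft_l1")
p=f.x;print(p);print(r(p).reshape(-1,2).round(1).tolist())
np.save("p.npy",p)
tl=np.array([(u/4.6+280,v/4.6+130) for u,v in((142,218),(570,200))])
sl=np.array([(258/3.5+250,22/3.5+140)])
for a in np.arange(.8,1.15,.05):
  print(round(a,2),(proj("top",world(p,[lid(a,168,103,-4),lid(a,168,-103,-4)]))-tl).round(1).tolist(),(proj("side",world(p,[lid(a,168,-103,3)]))-sl).round(1).tolist())
for h in(4,8,12):print(h,((proj("top",world(p,panel(101,h)))-[280,130])*4.6).round(0))
E
```

```text
[ 0.56930549 -0.17661701  0.0478652 ]
[[0.4, -0.8], [0.3, -0.9], [0.3, 0.2], [0.0, 0.8], [0.5, 0.2], [0.2, 0.5], [0.4, -2.4], [0.5, -2.1], [-1.4, 0.4], [-1.5, -0.3], [0.6, -0.3]]
0.8 [[-0.9, 11.3], [-0.7, 10.2]] [[24.3, 52.1]]
0.85 [[-1.1, 8.2], [-0.3, 7.2]] [[27.4, 49.1]]
0.9 [[-1.3, 5.1], [0.1, 3.9]] [[30.7, 46.1]]
0.95 [[-1.5, 1.8], [0.4, 0.6]] [[34.0, 43.3]]
1.0 [[-1.7, -1.7], [0.8, -2.9]] [[37.5, 40.5]]
1.05 [[-1.9, -5.3], [1.0, -6.5]] [[41.1, 37.9]]
1.1 [[-2.1, -9.0], [1.2, -10.2]] [[44.8, 35.4]]
4 [[155. 479.]]
8 [[155. 481.]]
12 [[155. 484.]]
```

```bash
python3 - <<'E'
from h import *
p=np.load("p.npy")
def ray(n,u,v,z):
    c=I[n];q=cv2.undistortPoints(np.array([[[u,v]]],float),c["K"],np.array([c["k1"],0,0,0]))[0,0]
    R=cv2.Rodrigues(c["rvec"])[0];o=-R.T@c["tvec"];d=R.T@np.array([*q,1]);return o+d*(z-o[2])/d[2]
print("cabinet",ray("top",400,125,0).round(3),"vials",ray("top",415,186,.095).round(3),ray("top",415,207,.095).round(3))
# two-view points: free offset of keys/rocker along panel x
for nm,y,tp,sp in(("spin",-90,(492,470),(163,458)),("start",-42,(408,475),(142,405))):
    t=np.array(tp)/4.6+[280,130]-.4;s=np.array(sp)/3.5+[250,140]-.36
    f=least_squares(lambda P:np.r_[(proj("top",P)-t).ravel(),(proj("side",P)-s).ravel()],[.48,-.25,.08])
    print(nm,f.x.round(4),"model",world(p,panel(y,10)).round(4),f.cost.round(2))
print("bar top-view ray",ray("top",165/4.6+280,488/4.6+130,.083).round(4),"model",world(p,panel(101,9)).round(4))
print("hinge",world(p,[128,0,121]))
for a in(1.2,1.1,1,.9,.7,.5,.3,.15,.05,0,-.03):
    P=np.array(lid(a,161,0,10));P[0]+=11;P[2]+=8
    print(a,(world(p,P)[0]*1000).round(0),"d",(world(p,P)[0]*1000-[228.9,-526.8,238.4]).round(0))
E
python3 -m handwheel '[[0,0,30,0,0,0],[0,30,60,0,0,-0.12],[10,60,90,0,0,-0.24],[30,90,110,0,0,-0.36],[60,120,120,0,0,-0.362],[90,150,130,0,0,-0.362],[120,180,130,0,0,-0.362],[150,205,130,0,0,-0.362]]' 255 60
```

```text
cabinet [ 0.782 -0.33   0.   ] vials [ 0.594 -0.343  0.095] [ 0.539 -0.342  0.095]
spin [ 0.4761 -0.2713  0.0741] model [[ 0.4777 -0.2711  0.0809]] 0.02
start [ 0.4735 -0.2233  0.0749] model [[ 0.4754 -0.2232  0.0809]] 0.02
bar top-view ray [ 0.4656 -0.086   0.083 ] model [[ 0.4689 -0.0803  0.0799]]
hinge [[ 0.69715889 -0.1704926   0.121     ]]
1.2 [ 659. -172.  283.] d [430. 354.  44.]
1.1 [ 644. -173.  277.] d [415. 354.  39.]
1 [ 630. -174.  270.] d [401. 353.  31.]
0.9 [ 616. -174.  261.] d [387. 352.  23.]
0.7 [ 592. -176.  240.] d [363. 351.   2.]
0.5 [ 572. -176.  215.] d [343. 350. -23.]
0.3 [ 557. -177.  186.] d [329. 350. -52.]
0.15 [ 551. -178.  163.] d [322. 349. -75.]
0.05 [ 548. -178.  147.] d [319. 349. -91.]
0 [ 547. -178.  139.] d [318. 349. -99.]
-0.03 [ 547. -178.  134.] d [ 318.  349. -104.]
clock: 0.77
position: [0.3768, -0.3232, 0.3703]
tcp_rot: [0.001, 1.0, 0.023, 0.001]
force: [0.2, 0.0, 0.1]
gripper_width: -0.001
gripper_force: 0.0
```

```bash
python3 -m handwheel '[[35,20,0,0,0,0],[70,40,0,0,0,0],[105,60,0,0,0,0],[140,80,0,0,0,0],[175,100,0,0,0,0],[210,120,0,0,0,0],[250,140,0,0,0,0],[285,150,-10,0,0,0]]'
python3 -m handwheel '[[0,0,-30,0,0,0],[0,0,-50,0,0,0],[0,0,-65,0,0,0],[0,0,-65,0,0,0]]'
python3 - <<'E'
from plant import cams
import cv2
cv2.imwrite("pics/s1.png",cv2.resize(cams.capture("side")[40:310,200:520,::-1],None,fx=2,fy=2))
E
```

```text
clock: 1.43
position: [0.6633, -0.1725, 0.3611]
tcp_rot: [0.0, 1.0, 0.025, 0.002]
force: [0.1, -1.0, -0.0]
gripper_width: 0.0
gripper_force: 0.0
clock: 1.77
position: [0.6591, -0.1737, 0.2887]
tcp_rot: [-0.002, 1.0, 0.024, -0.005]
force: [-0.4, 0.6, -0.2]
gripper_width: 0.0
gripper_force: 0.0
```

View pics/s1.png

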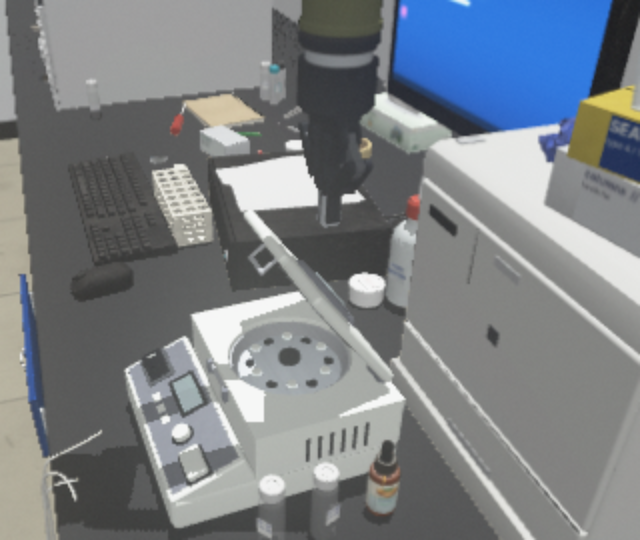

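The tip hangs behind and above the open lid's outer face, at about (330,222) in the crop, as intended. Now I'll push along the arc.

```bash
python3 -m handwheel '[[-10,-1,-12,0,0,0],[-34,-2,-24,0,0,0],[-48,-3,-32,0,0,0],[-60,-4,-42,0,0,0],[-72,-4,-53,0,0,0],[-82,-4,-65,0,0,0],[-92,-5,-78,0,0,0],[-99,-5,-92,0,0,0]]'
python3 -m handwheel '[[-7,0,-15,0,0,0],[-11,0,-26,0,0,0],[-14,-1,-38,0,0,0],[-16,-1,-47,0,0,0],[-17,-1,-54,0,0,0],[-18,-1,-60,0,0,0],[-18,-1,-63,0,0,0],[-18,-1,-63,0,0,0]]'
```

```text
clock: 2.48
position: [0.5626, -0.1808, 0.2044]
tcp_rot: [0.001, 1.0, 0.024, 0.002]
force: [0.6, -1.2, 0.9]
gripper_width: 0.001
gripper_force: 0.6
clock: 3.15
position: [0.5446, -0.1813, 0.1394]
tcp_rot: [0.0, 1.0, 0.024, 0.0]
force: [0.0, -1.0, 1.8]
gripper_width: -0.001
gripper_force: 0.5
```

```bash
python3 -m handwheel '[[0,0,-2,0,0,0],[0,0,-4,0,0,0],[0,0,-4,0,0,0]]'; python3 -m handwheel '[[0,0,-2,0,0,0],[0,0,-4,0,0,0],[0,0,-4,0,0,0]]'
```

```text
clock: 3.4
position: [0.5446, -0.1812, 0.136]
tcp_rot: [0.0, 1.0, 0.024, 0.0]
force: [-2.3, -0.5, 8.2]
gripper_width: 0.004
gripper_force: 3.6
clock: 3.65
position: [0.5445, -0.1812, 0.133]
tcp_rot: [0.001, 1.0, 0.024, 0.001]
force: [-3.7, 0.3, 13.2]
gripper_width: -0.005
gripper_force: 6.7
```

```bash
python3 -m handwheel '[[0,0,-2,0,0,0],[0,0,-4,0,0,0],[0,0,-4,0,0,0]]'; python3 -m handwheel '[[0,0,-2,0,0,0],[0,0,-4,0,0,0],[0,0,-4,0,0,0]]'
```

```text
clock: 3.9
position: [0.5445, -0.1813, 0.1299]
tcp_rot: [0.001, 1.0, 0.024, 0.001]
force: [-5.0, 0.3, 19.0]
gripper_width: 0.001
gripper_force: 9.7
clock: 4.15
position: [0.5446, -0.1813, 0.1269]
tcp_rot: [0.001, 1.0, 0.024, 0.001]
force: [-6.6, 0.5, 24.6]
gripper_width: -0.002
gripper_force: 12.8
```

Contact has gone stiff at the shut level. I'll lift slightly and look.

```bash
python3 -m handwheel '[[0,0,10,0,0,0],[0,0,20,0,0,0],[0,0,50,0,0,0],[0,0,80,0,0,0],[0,0,80,0,0,0]]'
python3 - <<'E'
from plant import cams
import cv2,numpy as np
a=cv2.resize(cams.capture("side")[140:310,230:430,::-1],None,fx=2,fy=2)
b=cv2.resize(cams.capture("top")[120:260,280:430,::-1],None,fx=2.4,fy=2.4)[:340]
cv2.imwrite("pics/s2.png",np.hstack([a[:336],b[:336]]))
E
```

```text
clock: 4.57
position: [0.5478, -0.1819, 0.2091]
tcp_rot: [0.002, 1.0, 0.024, 0.005]
force: [1.4, -0.2, 0.8]
gripper_width: 0.001
gripper_force: 0.0
```

View pics/s2.png

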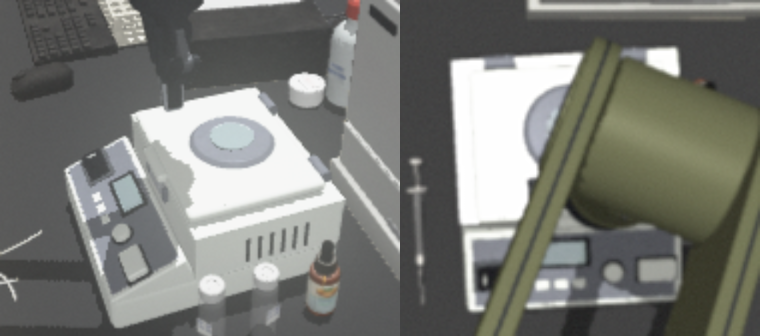

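The lid stays shut and level with the fingers 80 mm clear, so the catch holds. Next I'll work out the rocker and key targets with the tool tilted square to the panel.

```bash
python3 - <<'E'
from h import *
p=np.load("p.npy");cmd=np.array([546.9,-177.8,202.4])
for nm,y,u,hs in(("rocker",99,-2,(60,30,12,9,5,2,-3)),("spin",-90,-2,(60,30,14,10,5,3,0))):
    for h in hs: print(nm,h,(world(p,panel(y,h+8,u))[0]*1000-cmd).round(0))
E
```

```text
rocker 60 [-101.   94.  -68.]
rocker 30 [-90.  95. -96.]
rocker 12 [ -84.   95. -113.]
rocker 9 [ -83.   95. -116.]
rocker 5 [ -81.   95. -119.]
rocker 2 [ -80.   95. -122.]
rocker -3 [ -78.   95. -127.]
spin 60 [-91. -94. -68.]
spin 30 [-81. -94. -96.]
spin 14 [ -75.  -94. -111.]
spin 10 [ -74.  -94. -115.]
spin 5 [ -72.  -93. -119.]
spin 3 [ -71.  -93. -121.]
spin 0 [ -70.  -93. -124.]
```

```bash
python3 -m handwheel '[[-30,25,10,0,0,0],[-60,50,10,0.006,-0.12,0],[-90,75,0,0.012,-0.24,0],[-101,94,-30,0.017,-0.36,0],[-101,94,-68,0.017,-0.36,0],[-95,95,-82,0.017,-0.36,0],[-90,95,-96,0.017,-0.36,0],[-90,95,-96,0.017,-0.36,0]]'
python3 -m handwheel '[[2,0,-6,0,0,0],[4,0,-11,0,0,0],[6,0,-17,0,0,0],[6,0,-17,0,0,0]]'
python3 - <<'E'
from plant import cams
import cv2,numpy as np
a=cv2.resize(cams.capture("side")[180:320,240:360,::-1],None,fx=4,fy=4,interpolation=cv2.INTER_CUBIC)
cv2.imwrite("pics/s3.png",a)
E
```

```text
clock: 5.33
position: [0.4513, -0.0845, 0.1037]
tcp_rot: [-0.006, 0.984, 0.023, 0.176]
force: [0.3, -0.0, 0.3]
gripper_width: 0.002
gripper_force: 0.0
clock: 5.67
position: [0.4607, -0.086, 0.0897]
tcp_rot: [-0.004, 0.984, 0.024, 0.179]
force: [0.5, -0.2, -0.9]
gripper_width: 0.001
gripper_force: 0.0
```

View pics/s3.png

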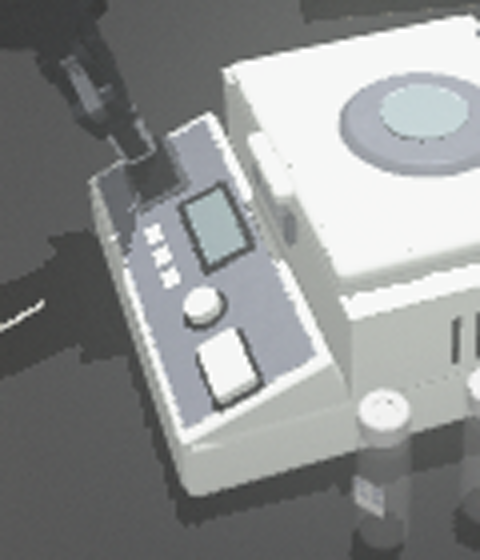

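The tip is just above the left (raised) half of the rocker, at about (135,155), and the lid is flush. I'll press along the panel normal.

```bash
for i in 1 2 3; do python3 -m handwheel '[[0.5,0,-1.4,0,0,0],[1,0,-2.8,0,0,0],[1,0,-2.8,0,0,0]]' | grep -E "pos|^force"; done
```

```text
position: [0.4613, -0.0856, 0.0881]
force: [-1.7, 1.9, 4.9]
position: [0.4622, -0.0857, 0.0851]
force: [0.4, -0.2, 0.4]
position: [0.4634, -0.086, 0.0818]
force: [-0.1, 0.0, -0.1]
```

It reached 5 N and then dropped to zero, so the rocker snapped over. I'll press a little further to confirm it's seated.

```bash
for i in 1 2; do python3 -m handwheel '[[0.5,0,-1.4,0,0,0],[1,0,-2.8,0,0,0],[1,0,-2.8,0,0,0]]' | grep -E "pos|^force"; done
```

```text
position: [0.4635, -0.086, 0.0813]
force: [-18.0, -0.3, 38.1]
position: [0.4638, -0.0859, 0.0809]
force: [-37.0, -1.9, 75.9]
```

```bash
python3 -m handwheel '[[-4,0,10,0,0,0],[-10,0,28,0,0,0],[-18,0,48,0,0,0],[-18,-35,50,0,0,0],[-17,-70,50,0,0,0],[-16,-108,50,0,0,0],[-14,-148,50,0,0,0],[-12,-189,50,0,0,0]]'
python3 -m handwheel '[[3,0,-8,0,0,0],[10,0,-19,0,0,0],[13,0,-27,0,0,0],[13,0,-27,0,0,0]]'
python3 - <<'E'
from plant import cams
import cv2,numpy as np
a=cv2.resize(cams.capture("side")[180:320,240:360,::-1],None,fx=3.2,fy=3.2,interpolation=cv2.INTER_CUBIC)
b=cv2.resize(cams.capture("top")[200:260,300:410,::-1],None,fx=3.2,fy=3.2,interpolation=cv2.INTER_CUBIC)
b=cv2.copyMakeBorder(b,0,a.shape[0]-b.shape[0],0,0,cv2.BORDER_CONSTANT)
cv2.imwrite("pics/s4.png",np.hstack([a,b]))
E
```

```text
clock: 7.63
position: [0.4529, -0.2766, 0.1264]
tcp_rot: [-0.004, 0.983, 0.024, 0.179]
force: [0.2, 0.4, 1.0]
gripper_width: 0.001
gripper_force: 0.0
clock: 7.97
position: [0.4656, -0.2741, 0.0973]
tcp_rot: [-0.005, 0.984, 0.023, 0.178]
force: [-0.0, 0.2, -0.1]
gripper_width: -0.001
gripper_force: 0.0
```

View pics/s4.png

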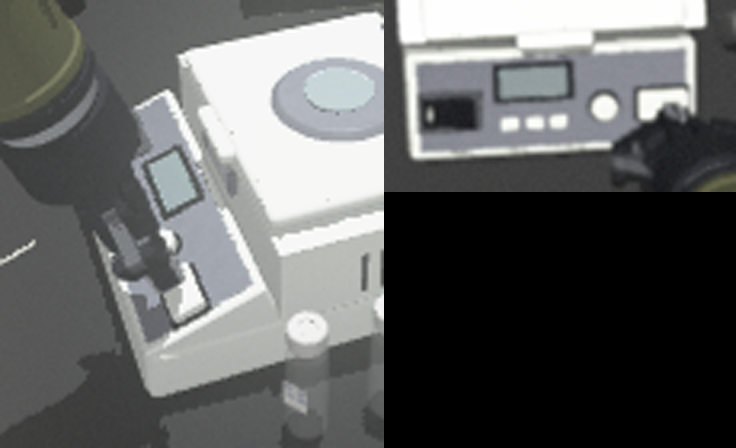

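The tip is above the key's centre area and clear of the start key. The rocker, at (450,112), looks switched over. Now I'll press the key.

```bash
for i in 1 2; do python3 -m handwheel '[[1,0,-3,0,0,0],[2,0,-5,0,0,0],[2,0,-5,0,0,0]]' | grep -E "pos|^force"; done; for i in 1 2; do python3 -m handwheel '[[0.4,0,-1,0,0,0],[0.7,0,-2,0,0,0],[0.7,0,-2,0,0,0]]' | grep -E "pos|^force"; done
```

```text
position: [0.4684, -0.2744, 0.0944]
force: [-0.5, 0.1, 0.4]
position: [0.4703, -0.2747, 0.0891]
force: [-0.7, -0.5, -0.8]
position: [0.4709, -0.2748, 0.0871]
force: [-1.0, -0.0, -0.0]
position: [0.4717, -0.2749, 0.0853]
force: [-0.7, -0.4, 1.5]
```

```bash
for i in 1 2 3; do python3 -m handwheel '[[0.3,0,-0.8,0,0,0],[0.6,0,-1.6,0,0,0],[0.6,0,-1.6,0,0,0]]' | grep -E "pos|^force"; done
```

```text
position: [0.4723, -0.2749, 0.0837]
force: [-0.8, 0.1, 2.4]
position: [0.4729, -0.2749, 0.0821]
force: [-0.5, 0.6, 3.9]
position: [0.4731, -0.2749, 0.0815]
force: [-7.0, 1.5, 15.0]
```

The key bottomed out: the spring rose to 4 N, then a hard stop at 15 N. One last check.

```bash
python3 -m handwheel '[[0,0,0,0,0,0],[0,0,0,0,0,0]]' | grep -E "clock|pos|^force"
python3 - <<'E'
from plant import cams
import cv2,numpy as np
a=cv2.resize(cams.capture("side")[170:320,230:400,::-1],None,fx=2,fy=2,interpolation=cv2.INTER_CUBIC)
b=cv2.resize(cams.capture("top")[130:260,290:440,::-1],None,fx=2.3,fy=2.3,interpolation=cv2.INTER_CUBIC)[:299]
cv2.imwrite("pics/s5.png",np.hstack([a[:299],b]))
E
```

```text
clock: 9.98
position: [0.4732, -0.2749, 0.0815]
force: [-7.2, 1.2, 14.1]
```

View pics/s5.png

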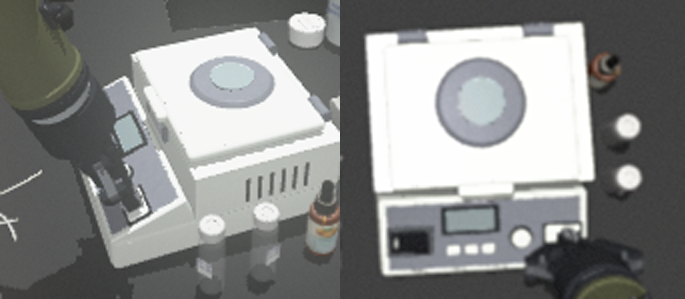

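The lid is shut, the key is held under the tip at (565,238), the start key at (521,238) is untouched, and the vials and dropper haven't moved.

```bash
python3 -c "
from plant import env
print(env.close_job())"
```

```text
the job is handed in; nothing more can be done
None
```

Job handed in at about 10 s on the robot clock: the lid is latched, the rocker snapped on, and the short-spin key is held down at about 15 N; the start key, vials and dropper look untouched, I didn't re-check the syringe or mouse, and seating the rocker peaked at about 85 N (limits: 120 N wrist, 40 N arm or gripper body).

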